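Put the honing stone back in its own sprung holder

ROBOT

A 7-joint arm with a two-finger parallel gripper is mounted at the origin on the work surface. World frame = base frame: x ahead of the robot, y to its left, z up, the work surface at z = 0. Lengths are in m, angles in rad, forces in N, time in s.
With the tool pointing down it reaches from about 0.425 to 0.875 m from the base axis. Payload 9.9 kg.
Tool frame: the origin (TCP) lies between the finger pads; the fingertips stand 14 mm ahead of it and the grasp point (between the pads) lies 5 mm behind it; z points along the fingers, y is the line along which they close (so a half turn about z gives the same grasp; the last joint's range is limited). The gripper opens to 85 mm and grips with 20 to 120 N. Pads are 22 mm wide; open, the fingers measure 114 mm over their backs; the gripper's body (76 mm by 85 mm) begins 54 mm behind the grasp point. The pads swing forward as they close: fully open they stand 13 mm farther back than shut.
Start: joints at [1.245, 0.576, 0.025, 1.437, -0.015, 1.129, -0.057], TCP at [0.162, -0.655, 0.245] pointing down, gripper open.
Joint ranges: [-2.76, 2.76], [-0.34, 2.15], [-1.52, 1.57], [0.19, 2.46], [-1.09, 4.23], [0.17, 1.99], [-2.82, 2.82]. Speed limits (rad/s): [2.22, 2.22, 3.01, 3.01, 3.14, 3.14, 3.14].

INTERFACE

Orientations are given as a 3x3 rotation matrix whose columns are the frame's x, y, z axes.
In Python, from cell import read_state, snapshot, camera_params, hand_in gives the robot as it stands.
- The arm moves only by the shell command python3 -m creep 'ROWS' [FORCE]. ROWS is JSON, a list of rows, each an object of numbers: "dx", "dy", "dz": the shift along the tool's x, y, z normalised to -1 to 1, where 1 is 30 cm; "yaw": the turn about the tool's z normalised to -1 to 1, where 1 is 2 pi rad; "claw": the finger opening in mm, from 0 to 85.4. In form: [{"dx": .., "dy": .., "dz": .., "yaw": .., "claw": ..}, ...]. A call has 1 to 5 rows; each row is the pose to reach, as a shift and turn from the pose commanded when the call began, along the tool's axes at that moment, turning the shorter way round; what a row does not reach only later rows make up. A row lasts 1/12 s, in which the tool goes at most 41.7 mm and 7.16 degrees, less where a joint would pass 70% of its speed; a pose out of reach is approached as far as the arm can. A call with a number of a shift or a turn outside -1 to 1 is refused whole. A call with a gripper value outside its range is refused whole. The fingers move at their own pace and stop on an object; FORCE is the grip in N (left out, the last holds). Time passes only in rows, so rows that repeat a pose let the fingers close. It gives the time, the measured TCP pose, the force, the opening and the grip force at its end, in the units of the state.
- read_state(): the state, without advancing time (a new reading comes with each control period).
- snapshot(name): name is "scene" or "side" or "wrist"; returns the picture (384x512x3 uint8, red, green, blue); there is no depth.
- camera_params(name): a dict with "camera_matrix" (3x3 intrinsics, pixels), "R" (3x3) and "t" (3): a world point X has camera coordinates R X + t; the wrist camera has in their place "tool_from_camera" (4x4, takes a point from camera to tool coordinates, whose origin is the TCP and whose axes are the flange's). Camera axes: x right, y down, z forward; pixel columns grow to the right and rows downward; lengths in m; the calibration is good to about 2 mm. A picture is of the moment at which its call begins: read the wrist's pose just before it. camera_params takes no time and is no camera call.
- hand_in(): hands the job in; it is judged then, once.
The state is a dict: "time": time; "joint_positions": joint angles; "joint_velocities": joint speeds; "effort": joint torques, N m; "tool_pos": TCP position; "eef_rot": TCP orientation; "contact_force": force on the tool from outside, world axes, zero at the start; "wrist_torque": the same for the moment, N m; "gripper_width": opening from 0.0 (shut) to 1.0 (fully open); "grasp_force": force on a finger pad.
Only numpy, scipy, OpenCV 4.12 (cv2) and the standard library are available. Lean on these libraries where they do the work, as an engineer would, in place of code of your own. Each camera call takes 0.05 s, during which the arm holds its last target. There are 200 camera calls.

TASK

Take the two-stroke honing stone off the top of the stack and put it back in its own holder, the one whose stop block is marked with two strokes, so that it lies flat, strokes up, and fully home on the holder's floor, clamped lengthwise between the spring jaw and the fixed stop. Leave the other two stones where they are.

Things in the scene. Friction and masses are not known exactly. Their poses are not given: they have to be found in the camera images.
- stone_two: Honing stone, plain grey block 150 long (x) x 56 wide (y) x 18 thick (z), about 0.34 kg, with two black strokes across the middle of its top face; the one to put away. It lies on top of stone_one. Origin: centre of its underside; x along its length, z up. Either end may go first.
- stone_one: Honing stone, plain grey block 150 long (x) x 56 wide (y) x 18 thick (z), about 0.34 kg, with one black stroke across the middle of its top face; it lies on the wooden stand, under stone_two, roughly in line with it, and stays there. Origin: centre of its underside; x along its length, z up. Either end may go first.
- stone_three: Honing stone, plain grey block 150 long (x) x 56 wide (y) x 18 thick (z), about 0.34 kg, with three black strokes across the middle of its top face; it is already clamped in bay_three and stays there. Origin: centre of its underside; x along its length, z up. Either end may go first.
- bay_two: Bay: sprung stone holder fixed to the bench, two black strokes on top of its stop block; empty, the home of stone_two. Origin: underside centre; x runs along it from the spring jaw (robot side) to the fixed stop (far side), z up. All bays alike, in mm: 245 long, floor at z=14, 50 wide. Low side cheeks at |x| 45 to 70 stand 61 apart, tops at z=22; between them fingers can pass beside the floor.
- bay_one: Bay just like bay_two but with one black stroke on its stop block; empty, not to be used. Origin and axes as bay_two.
- bay_three: Bay just like bay_two but with three black strokes on its stop block; occupied by stone_three. Origin and axes as bay_two.
- stand: Flat wooden board fixed to the bench, 175 x 80 x 12 mm, carrying the stack of two stones (the lower one from z = 12 to 30 mm, the upper from 30 to 48 mm above the bench). Origin: centre of its underside. Flat loose knife blanks 5 mm thick lie on the bench between the stand and the bays, which stand side by side in any order.
- two_home (a point): Centre of bay_two's floor, 14 mm above its origin: where the centre of the underside of a stone that is home lies (stone top then at z = 32 mm of the bay), flat, the stone's far end against the fixed stop, its near end pressed by the jaw.
- two_stop (a point): Middle of the upper edge of the inner face of bay_two's fixed stop, an aluminium block: at x = +75, z = 24 mm of the bay (10 mm above the floor); the block goes on to x = +122 with the strokes on top.
- two_jaw (a point): Point fixed on bay_two at floor height where the face of the relaxed jaw stands: x = -67, z = 14 mm of the bay. The relaxed gap is thus 142 mm, shorter than the 150 mm stone: tilted, its near end goes in low and pushes the jaw back; then its far end goes down inside the stop. The jaw's top is at z = 26 mm. Behind it a housing, x = -108 to -122, top z = 26 mm.
- jaw_two (a joint): Sliding spring jaw of bay_two, m: 0 relaxed, grows as the jaw is pushed back towards the robot, to 0.014 at its end; 0.008 with a stone home. The spring takes about 4 N to start moving and 11 N at the end of its travel.
Things that resemble listed ones, but are neither listed nor needed, are in the scene too. What is shaped like the stone_two but yellow is not meant.

How it is judged:
By the outcome, as a careful person would: the job done as asked, in the order asked, and still so for the second after the job is handed in, with the robot touching nothing.
It also fails if it takes over 58 s, if anything falls off the work surface, if the arm or the gripper's body presses on something with over 40 N, if the wrist force passes 120 N, or if a joint passes its speed limit or range.

## Working session

There is one attempt and no reset: what is moved stays moved. The work goes in short steps, Python scripts to look and compute and a shell command to move; the robot and the scene stay as the last step left them, time stands still between calls to the robot, and variables do not carry over. Pictures are saved under pics/ and viewed, at most 10 in all, crops included, and the job is handed in when it is done.

```bash
mkdir -p pics; ls
python3 - <<'E'
from cell import *
import cv2,numpy as np
s=read_state();print({k:np.round(v,3).tolist() for k,v in s.items()})
for n in("scene","side"):
    cv2.imwrite(f"pics/{n}0.png",cv2.cvtColor(snapshot(n),cv2.COLOR_RGB2BGR))
    p=camera_params(n);R=np.array(p["R"]);print(n,-R.T@np.array(p["t"]),R[2])
print(camera_params("wrist"))
E
```

```text
pics
{'time': 0.0, 'joint_positions': [1.245, 0.577, 0.025, 1.438, -0.015, 1.129, -0.057], 'joint_velocities': [0.0, -0.002, 0.001, -0.002, -0.001, -0.002, -0.001], 'effort': [0.0, -76.576, 2.251, -28.597, 0.015, 0.013, 0.0], 'tool_pos': [0.162, -0.655, 0.244], 'eef_rot': [[0.971, 0.24, -0.0], [0.24, -0.971, 0.002], [-0.0, -0.002, -1.0]], 'contact_force': [-0.054, 0.05, -0.242], 'wrist_torque': [0.044, 0.048, 0.023], 'grasp_force': 0.0, 'gripper_width': 0.998}
scene [0.84826554 0.67951247 0.86288502] [-0.34174079 -0.61131053 -0.71380155]
side [ 0.15497284 -0.63689487  0.48430701] [ 0.36481959  0.77984919 -0.50866679]
{'camera_matrix': array([[273.5431715 ,   0.        , 252.55435603],
       [  0.        , 273.5431715 , 187.65019353],
       [  0.        ,   0.        ,   1.        ]]), 'tool_from_camera': array([[ 1.24572962e-03, -9.58707359e-01, -2.84391716e-01,
         7.32653818e-02],
       [ 9.99999029e-01,  1.01684641e-03,  9.52454856e-04,
         8.80069611e-04],
       [-6.23942783e-04, -2.84392627e-01,  9.58707695e-01,
        -1.28463140e-01],
       [ 0.00000000e+00,  0.00000000e+00,  0.00000000e+00,
         1.00000000e+00]])}
```

View pics/scene0.png

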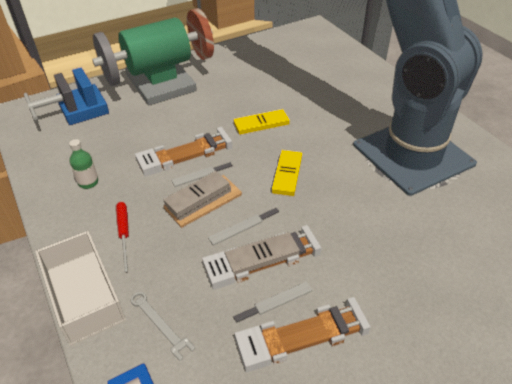

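View pics/side0.png

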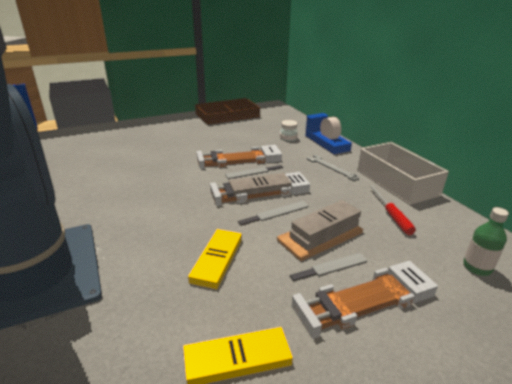

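The stack is at scene (200,195) and side (325,225). The two-stroke bay is the one at scene (185,152) and side (365,298), with its stop at scene (150,160) and side (413,280). bay_three is at scene (262,255), and bay_one is at scene (300,335).

```bash
cat > h.py <<'E'
from cell import *
import cv2,numpy as np
def cam(n,s=None):
    p=camera_params(n);K=np.array(p["camera_matrix"])
    if n=="wrist":
        T=np.array(p["tool_from_camera"]);Rw=np.array(s["eef_rot"]);
        R=(Rw@T[:3,:3]).T;c=Rw@T[:3,3]+np.array(s["tool_pos"]);return K,R,c
    R=np.array(p["R"]);return K,R,-R.T@np.array(p["t"])
def ray(c,uv,z):
    K,R,o=c;d=R.T@np.linalg.solve(K,[*uv,1]);return o+d*(z-o[2])/d[2]
def proj(c,X):
    K,R,o=c;q=K@(R@(np.array(X)-o));return q[:2]/q[2]
def snap(n,f,scale=1,crop=None):
    s=read_state();im=cv2.cvtColor(snapshot(n),cv2.COLOR_RGB2BGR);cv2.imwrite(f"pics/{f}.png",im);return s,im
E
python3 - <<'E'
from h import *
a,b=cam("scene"),cam("side")
for n,u,v,z in[("stone2",(207,188),(333,219),.048),("stop2",(150,159),(413,278),.024),("jaw end",(222,138),(312,310),.024)]:
    print(n,ray(a,u,z),ray(b,v,z))
E
```

```text
stone2 [ 0.54547063 -0.11036462  0.048     ] [ 0.57375991 -0.13351943  0.048     ]
stop2 [ 0.61753767 -0.30312381  0.024     ] [ 0.61869357 -0.31464459  0.024     ]
jaw end [ 0.41904935 -0.28751459  0.024     ] [ 0.41723613 -0.30278724  0.024     ]
```

```bash
python3 -m creep '[{"dx":0.1,"dy":-0.08,"dz":-0.02,"yaw":0,"claw":85},{"dx":0.2,"dy":-0.16,"dz":-0.04,"yaw":0,"claw":85},{"dx":0.3,"dy":-0.24,"dz":-0.06,"yaw":0,"claw":85},{"dx":0.4,"dy":-0.32,"dz":-0.08,"yaw":0,"claw":85},{"dx":0.5,"dy":-0.4,"dz":-0.1,"yaw":0,"claw":85}]' 40
python3 -m creep '[{"dx":0.1,"dy":-0.08,"dz":-0.02,"yaw":0.01,"claw":85},{"dx":0.2,"dy":-0.16,"dz":-0.04,"yaw":0.02,"claw":85},{"dx":0.3,"dy":-0.24,"dz":-0.06,"yaw":0.03,"claw":85},{"dx":0.4,"dy":-0.32,"dz":-0.08,"yaw":0.04,"claw":85},{"dx":0.5,"dy":-0.4,"dz":-0.1,"yaw":0.05,"claw":85}]'
```

```text
time: 0.52
tool_pos: [0.2792, -0.5012, 0.2752]
eef_rot: [[0.971, 0.239, -0.0], [0.239, -0.971, 0.001], [-0.0, -0.001, -1.0]]
contact_force: [1.2, 0.2, -0.8]
gripper_width: 0.995
grasp_force: 0.0
time: 0.93
tool_pos: [0.3961, -0.3488, 0.3055]
eef_rot: [[0.997, -0.076, -0.0], [-0.076, -0.997, 0.0], [-0.0, -0.0, -1.0]]
contact_force: [0.7, -0.9, -0.1]
gripper_width: 0.998
grasp_force: 0.0
```

```bash
python3 -m creep '[{"dx":0.1,"dy":-0.08,"dz":0,"yaw":0,"claw":85},{"dx":0.2,"dy":-0.16,"dz":0,"yaw":0,"claw":85},{"dx":0.3,"dy":-0.24,"dz":0,"yaw":0,"claw":85},{"dx":0.4,"dy":-0.32,"dz":0,"yaw":0,"claw":85},{"dx":0.4,"dy":-0.35,"dz":0,"yaw":0,"claw":85}]'
python3 -m creep '[{"dx":0,"dy":0,"dz":0,"yaw":0,"claw":85},{"dx":0,"dy":0,"dz":0,"yaw":0,"claw":85},{"dx":0,"dy":0,"dz":0,"yaw":0,"claw":85}]'
python3 - <<'E'
from h import *
s,im=snap("wrist","w1");print(s["tool_pos"],s["eef_rot"])
E
```

```text
time: 1.35
tool_pos: [0.5283, -0.2489, 0.3043]
eef_rot: [[0.998, -0.065, 0.002], [-0.065, -0.998, 0.003], [0.002, -0.003, -1.0]]
contact_force: [-0.6, 0.6, -0.6]
gripper_width: 1.002
grasp_force: 0.0
time: 1.6
tool_pos: [0.5217, -0.2557, 0.3052]
eef_rot: [[0.997, -0.074, -0.001], [-0.074, -0.997, -0.001], [-0.001, 0.001, -1.0]]
contact_force: [-0.2, -0.2, 0.6]
gripper_width: 0.994
grasp_force: 0.0
[ 0.52172277 -0.25566914  0.30517544] [[ 9.97270865e-01 -7.38249439e-02 -8.35898082e-04]
 [-7.38254601e-02 -9.97270994e-01 -6.04440548e-04]
 [-7.88994122e-04  6.64501509e-04 -9.99999468e-01]]
```

View pics/w1.png

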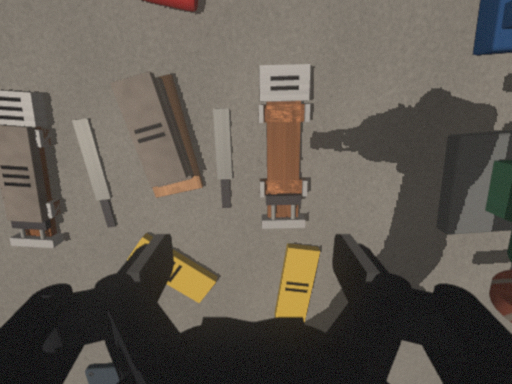

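The stack is at (160,135), strokes at (150,131). bay_two is at (285,145), with its stop at (285,82), and a knife lies between them at (222,155). I'll extract the edges next.

Run:
```python
from h import *
im=cv2.imread("pics/w1.png")
hsv=cv2.cvtColor(im,cv2.COLOR_BGR2HSV)
for p in[(140,100),(165,165),(176,180),(176,115),(188,115),(270,90),(285,150),(240,60),(285,225),(285,201),(263,113)]:print(p,hsv[p[1],p[0]])
c=cv2.resize(im[55:205,100:330],None,fx=3.4,fy=3.4,interpolation=cv2.INTER_CUBIC);cv2.imwrite("pics/w1c.png",c)
```

```text
(140, 100) [ 15  49 136]
(165, 165) [ 13  52 128]
(176, 180) [ 14  48 128]
(176, 115) [13 91 95]
(188, 115) [19 33 86]
(270, 90) [ 12  18 144]
(285, 150) [ 11 128 133]
(240, 60) [ 17  34 134]
(285, 225) [ 18  23 163]
(285, 201) [ 3 29 80]
(263, 113) [ 14  43 118]
```

View pics/w1c.png

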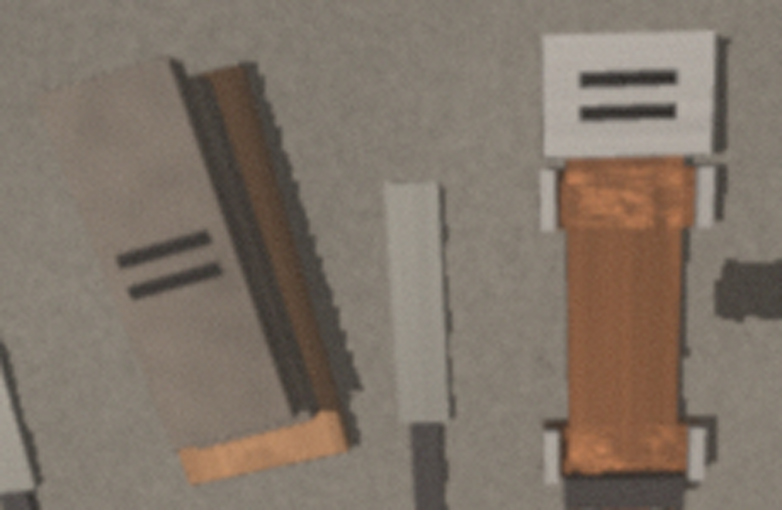

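Run:
```python
from h import *
s=dict(tool_pos=[0.52172277,-0.25566914,0.30517544],eef_rot=[[9.97270865e-01,-7.38249439e-02,-8.35898082e-04],[-7.38254601e-02,-9.97270994e-01,-6.04440548e-04],[-7.88994122e-04,6.64501509e-04,-9.99999468e-01]])
c=cam("wrist",s);W=lambda p,z:ray(c,(p[0]/3.4+100,p[1]/3.4+55),z)[:2]
P=[W(p,.048) for p in[(45,88),(168,58),(300,415),(178,447)]]
for i in range(4):print("side",np.linalg.norm(P[i]-P[i-1]))
d=(P[0]+P[1]-P[2]-P[3]);print("stone c",np.mean(P,0),"yaw",np.degrees(np.arctan2(d[1],d[0])))
B=[W(p,.024) for p in[(543,34),(716,30),(714,155),(543,157)]]
for i in range(4):print("bside",np.linalg.norm(B[i]-B[i-1]))
print("stop",(B[2]+B[3])/2,"outer",(B[0]+B[1])/2)
f=(W((557,200),.022)+W((697,200),.022))/2;n=(W((559,455),.022)+W((689,455),.022))/2
print("cheek mids",f,n,np.linalg.norm(W((557,200),.022)-W((697,200),.022)),np.linalg.norm(W((559,455),.022)-W((689,455),.022)))
j=W((626,472),.026);print("jaw",j)
o=(B[0]+B[1])/2
for a,b in[(o,j),(f,n)]:print(np.degrees(np.arctan2(*(a-b)[::-1])),np.linalg.norm(a-b))
```

```text
side 0.14939449840141225
side 0.04995810795656759
side 0.147320122288964
side 0.055476233286009285
stone c [ 0.57120211 -0.12023436] yaw 10.999116457094207
bside 0.04755412196796039
bside 0.0700760777383056
bside 0.048297014620911224
bside 0.0717884140417489
stop [ 0.59913098 -0.30857874] outer [ 0.64699545 -0.31084261]
cheek mids [ 0.58127012 -0.30747837] [ 0.4675382 -0.3016001] 0.059848882939722806 0.06011080014135709
jaw [ 0.46053831 -0.30179726]
-2.777335856554839 0.18667641040690938
-2.9587210645773427 0.11388372767572302
```

```bash
python3 -m creep '[{"dx":0.03,"dy":-0.1,"dz":0.05,"yaw":-0.01,"claw":85},{"dx":0.07,"dy":-0.2,"dz":0.12,"yaw":-0.02,"claw":85},{"dx":0.1,"dy":-0.3,"dz":0.2,"yaw":-0.03,"claw":85},{"dx":0.13,"dy":-0.4,"dz":0.28,"yaw":-0.042,"claw":85},{"dx":0.13,"dy":-0.462,"dz":0.36,"yaw":-0.042,"claw":85}]'
python3 -m creep '[{"dx":0,"dy":0,"dz":0.06,"yaw":0,"claw":85},{"dx":0,"dy":0,"dz":0.12,"yaw":0,"claw":85},{"dx":0,"dy":0,"dz":0.12,"yaw":0,"claw":85},{"dx":0,"dy":0,"dz":0.12,"yaw":0,"claw":85},{"dx":0,"dy":0,"dz":0.12,"yaw":0,"claw":85}]'
python3 - <<'E'
from h import *
s,im=snap("wrist","w2");print(s["tool_pos"],s["eef_rot"])
c=cam("wrist",s)
# predicted stone outline from the first measurement
a=np.radians(11);e=np.array([np.cos(a),np.sin(a)]);n=np.array([-e[1],e[0]])
for sx,sy in((1,1),(1,-1),(-1,-1),(-1,1)):print(proj(c,[*(np.array([.5712,-.1202])+.075*sx*e+.028*sy*n),.048]))
E
```

```text
time: 2.07
tool_pos: [0.5729, -0.1169, 0.1967]
eef_rot: [[0.981, 0.196, 0.002], [0.196, -0.981, 0.001], [0.002, -0.001, -1.0]]
contact_force: [0.9, 1.5, 0.1]
gripper_width: 0.994
grasp_force: 0.0
time: 2.48
tool_pos: [0.5719, -0.1203, 0.1624]
eef_rot: [[0.982, 0.189, 0.001], [0.189, -0.982, -0.001], [0.001, 0.001, -1.0]]
contact_force: [-0.1, 0.4, -0.8]
gripper_width: 0.995
grasp_force: 0.0
[ 0.57192581 -0.12027044  0.16244335] [[ 9.82051940e-01  1.88606472e-01  1.25962829e-03]
 [ 1.88607239e-01 -9.82052463e-01 -5.19362268e-04]
 [ 1.13906598e-03  7.47615736e-04 -9.99999072e-01]]
[217.94295628 105.49377072]
[283.76940677 105.42558287]
[279.09919768 261.0945474 ]
[223.43629508 261.18399432]
```

View pics/w2.png

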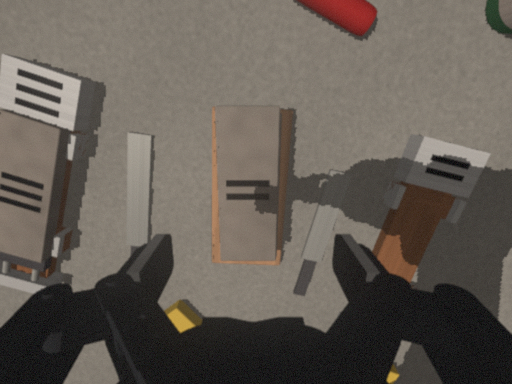

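Corners are at (217,106), (280,106), (277,262) and (222,262), and the prediction matches to about 2 px. stone_one does not stick out beneath. I'll go down with the fingertips just above stone_one.

```bash
python3 -m creep '[{"dx":0,"dy":0,"dz":0.1,"yaw":0,"claw":85},{"dx":0,"dy":0,"dz":0.2,"yaw":0,"claw":85},{"dx":0,"dy":0,"dz":0.3,"yaw":0,"claw":85},{"dx":0,"dy":0,"dz":0.36,"yaw":0,"claw":85},{"dx":0,"dy":0,"dz":0.395,"yaw":0,"claw":85}]'
python3 -m creep '[{"dx":0,"dy":0,"dz":0,"yaw":0,"claw":85},{"dx":0,"dy":0,"dz":0,"yaw":0,"claw":85},{"dx":0,"dy":0,"dz":0,"yaw":0,"claw":62},{"dx":0,"dy":0,"dz":0,"yaw":0,"claw":62},{"dx":0,"dy":0,"dz":0,"yaw":0,"claw":62}]' 40
python3 -m creep '[{"dx":0,"dy":0,"dz":0,"yaw":0,"claw":40},{"dx":0,"dy":0,"dz":0,"yaw":0,"claw":40},{"dx":0,"dy":0,"dz":0,"yaw":0,"claw":40},{"dx":0,"dy":0,"dz":0,"yaw":0,"claw":40},{"dx":0,"dy":0,"dz":0,"yaw":0,"claw":40}]' 40
```

```text
time: 2.95
tool_pos: [0.5713, -0.1195, 0.0417]
eef_rot: [[0.982, 0.19, -0.001], [0.19, -0.982, 0.0], [-0.001, -0.0, -1.0]]
contact_force: [-0.5, -0.5, 0.3]
gripper_width: 0.995
grasp_force: 0.0
time: 3.37
tool_pos: [0.5724, -0.1191, 0.0442]
eef_rot: [[0.982, 0.19, 0.002], [0.19, -0.982, -0.0], [0.002, 0.001, -1.0]]
contact_force: [0.2, 0.5, -0.2]
gripper_width: 0.728
grasp_force: 0.0
time: 3.78
tool_pos: [0.5722, -0.1188, 0.044]
eef_rot: [[0.982, 0.191, 0.002], [0.191, -0.982, 0.0], [0.002, 0.0, -1.0]]
contact_force: [-1.4, 1.9, 8.9]
gripper_width: 0.642
grasp_force: 41.4
```

```bash
python3 -m creep '[{"dx":0,"dy":0,"dz":-0.01,"yaw":0,"claw":40},{"dx":0,"dy":0,"dz":-0.04,"yaw":0,"claw":40},{"dx":0,"dy":0,"dz":-0.12,"yaw":0,"claw":40},{"dx":0,"dy":0,"dz":-0.22,"yaw":0,"claw":40},{"dx":0,"dy":0,"dz":-0.33,"yaw":0,"claw":40}]'
python3 -m creep '[{"dx":0,"dy":0,"dz":0,"yaw":0,"claw":40},{"dx":0,"dy":0,"dz":0,"yaw":0,"claw":40},{"dx":0,"dy":0,"dz":0,"yaw":0,"claw":40}]'
python3 - <<'E'
from h import *
s,im=snap("wrist","w3");s2,im2=snap("side","s3")
cv2.imwrite("pics/b3.png",np.hstack([cv2.resize(im,(400,300)),im2[120:270,220:420].repeat(2,0).repeat(2,1)]))
E
```

```text
time: 4.2
tool_pos: [0.5705, -0.119, 0.1424]
eef_rot: [[0.982, 0.19, -0.003], [0.19, -0.982, 0.0], [-0.003, -0.001, -1.0]]
contact_force: [1.1, 0.2, -3.4]
gripper_width: 0.643
grasp_force: 44.1
time: 4.45
tool_pos: [0.571, -0.1191, 0.1415]
eef_rot: [[0.982, 0.19, -0.001], [0.19, -0.982, -0.0], [-0.001, -0.0, -1.0]]
contact_force: [-0.0, -0.6, -3.5]
gripper_width: 0.642
grasp_force: 44.2
```

View pics/b3.png

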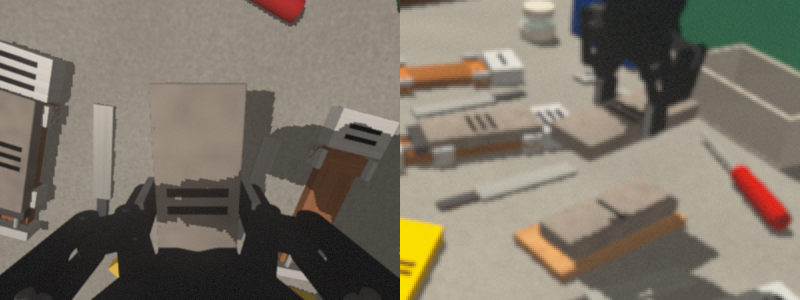

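The stone is held level and alone (3.5 N), and stone_one stayed on the stand. Next I measure the stone in the hand.

Run:
```python
from h import *
g=cv2.GaussianBlur(cv2.imread("pics/w3.png"),(3,3),0).astype(float)
s=read_state();T=np.array(camera_params("wrist")["tool_from_camera"]);K=np.array(camera_params("wrist")["camera_matrix"])
c=(K,T[:3,:3].T,T[:3,3])
def edge(rows,lo,hi):  # strongest horizontal gradient per row, robust line x(y)
    pts=[]
    for y in rows:
        d=np.abs(np.diff(g[y,lo:hi],axis=0)).sum(1);pts.append((lo+d.argmax()+.5,y))
    l=cv2.fitLine(np.float32(pts),cv2.DIST_HUBER,0,.01,.01).ravel();return l
def far(cols,lo,hi):
    pts=[(x,lo+np.abs(np.diff(g[lo:hi,x],axis=0)).sum(1).argmax()+.5) for x in cols]
    return cv2.fitLine(np.float32(pts),cv2.DIST_HUBER,0,.01,.01).ravel()
L=edge(range(115,220,3),178,208);Rr=edge(range(115,220,3),300,330);F=far(range(200,308,4),95,120)
print(L,Rr,F)
z=-.004
def at(l,y):return (l[2]+(y-l[3])*l[0]/l[1],y)
for y in(120,210):
    a,b=ray(c,at(L,y),z),ray(c,at(Rr,y),z);print("L,R tool",a[:2],b[:2],"mid y",(a+b)[1]/2,"w",b[1]-a[1])
for x in(205,303):print("far",ray(c,(x,F[3]+(x-F[2])*F[1]/F[0]),z)[:2])
```

```text
[6.3868485e-02 9.9795830e-01 1.9214174e+02 1.6797917e+02] [ 6.634016e-02 -9.977971e-01  3.114000e+02  1.675000e+02] [  1.    0.  254.  105.5]
L,R tool [ 0.0675587  -0.02714464] [0.06762619 0.02834143] mid y 0.0005983948501270177 w 0.055486060418662705
L,R tool [ 0.02502487 -0.02709752] [0.02508085 0.02822579] mid y 0.0005641340670728637 w 0.05532330649505428
far [ 0.07370755 -0.0198072 ]
far [0.07376076 0.02289987]
```

```bash
python3 -m creep '[{"dx":-0.03,"dy":0.08,"dz":0,"yaw":0.008,"claw":40},{"dx":-0.08,"dy":0.2,"dz":0,"yaw":0.018,"claw":40},{"dx":-0.13,"dy":0.33,"dz":0,"yaw":0.028,"claw":40},{"dx":-0.18,"dy":0.46,"dz":0,"yaw":0.0385,"claw":40},{"dx":-0.227,"dy":0.588,"dz":0,"yaw":0.0385,"claw":40}]'
python3 -m creep '[{"dx":0,"dy":0,"dz":0,"yaw":0,"claw":40},{"dx":0,"dy":0,"dz":0,"yaw":0,"claw":40},{"dx":0,"dy":0,"dz":0.1,"yaw":0,"claw":40},{"dx":0,"dy":0,"dz":0.18,"yaw":0,"claw":40},{"dx":0,"dy":0,"dz":0.18,"yaw":0,"claw":40}]'
python3 -m creep '[{"dx":0,"dy":0,"dz":0,"yaw":0,"claw":40},{"dx":0,"dy":0,"dz":0,"yaw":0,"claw":40},{"dx":0,"dy":0,"dz":0,"yaw":0,"claw":40}]'
python3 - <<'E'
from h import *
s,im=snap("wrist","w4");print(s["tool_pos"].tolist() if hasattr(s["tool_pos"],'tolist') else s["tool_pos"]);import json
json.dump({k:np.array(s[k]).tolist() for k in("tool_pos","eef_rot")},open("w4.json","w"))
c=im[40:240,140:370];cv2.imwrite("pics/w4c.png",cv2.resize(c,None,fx=3,fy=3,interpolation=cv2.INTER_CUBIC))
E
```

```text
time: 4.97
tool_pos: [0.537, -0.3065, 0.1403]
eef_rot: [[0.999, -0.054, -0.003], [-0.054, -0.999, 0.001], [-0.003, -0.001, -1.0]]
contact_force: [0.5, -0.5, -4.2]
gripper_width: 0.645
grasp_force: 44.2
time: 5.38
tool_pos: [0.5359, -0.302, 0.0826]
eef_rot: [[0.999, -0.048, -0.008], [-0.048, -0.999, 0.005], [-0.008, -0.005, -1.0]]
contact_force: [-0.8, 0.2, -5.0]
gripper_width: 0.647
grasp_force: 44.8
time: 5.63
tool_pos: [0.5394, -0.305, 0.0891]
eef_rot: [[0.999, -0.05, 0.002], [-0.05, -0.999, -0.001], [0.002, 0.001, -1.0]]
contact_force: [0.6, -0.3, -3.8]
gripper_width: 0.643
grasp_force: 44.9
[0.5393705258766096, -0.3050444318445606, 0.089121214839067]
```

View pics/w4c.png

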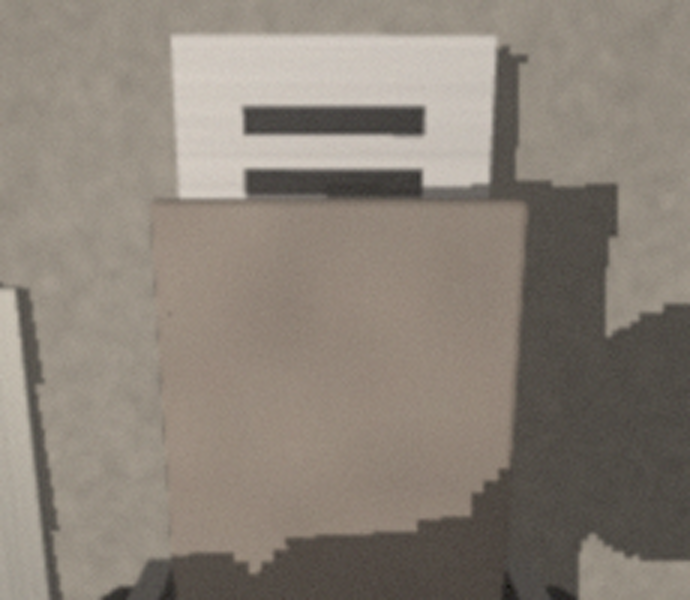

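The two-stroke stop is centred ahead of the stone, with its outer edge at crop (172..497, 35). The stone's far edge is at crop (153..527, 203). Next I compute the residuals.

Run:
```python
from h import *
import json
s=json.load(open("w4.json"));T=np.array(camera_params("wrist")["tool_from_camera"]);K=np.array(camera_params("wrist")["camera_matrix"])
c=(K,T[:3,:3].T,T[:3,3]);h=s["tool_pos"][2]
W=lambda p,z:ray(c,(p[0]/3+140,p[1]/3+40),z)[:2]*1e3
print("stone far",W((153,203),-.004),W((527,203),-.004))
for n,p in(("outerL",(172,35)),("outerR",(497,35)),("L190",(179,190)),("R190",(491,190)),("strokes far",(244,120)),("",(425,120))):print(n,W(p,h-.024))
```

```text
stone far [ 72.98626649 -26.2023075 ] [73.0539755  28.24061758]
outerL [107.29173717 -34.85767834]
outerR [107.38384355  34.83419507]
L190 [ 75.52906152 -35.0626944 ]
R190 [75.6169835  35.27426343]
strokes far [ 90.28722579 -19.95120854]
 [90.3384019  19.92914111]
```

```bash
python3 -m creep '[{"dx":0,"dy":-0.0027,"dz":0.05,"yaw":0,"claw":40},{"dx":0,"dy":-0.0027,"dz":0.1,"yaw":0,"claw":40},{"dx":0,"dy":-0.0027,"dz":0.14,"yaw":0,"claw":40},{"dx":0,"dy":-0.0027,"dz":0.15,"yaw":0,"claw":40},{"dx":0,"dy":-0.0027,"dz":0.15,"yaw":0,"claw":40}]' 25
python3 -m creep '[{"dx":0,"dy":0,"dz":0.007,"yaw":0,"claw":40},{"dx":0,"dy":0,"dz":0.014,"yaw":0,"claw":40},{"dx":0,"dy":0,"dz":0.02,"yaw":0,"claw":40},{"dx":0,"dy":0,"dz":0.025,"yaw":0,"claw":40},{"dx":0,"dy":0,"dz":0.025,"yaw":0,"claw":40}]'
```

```text
time: 6.1
tool_pos: [0.5381, -0.3042, 0.0424]
eef_rot: [[0.999, -0.05, -0.001], [-0.05, -0.999, 0.001], [-0.001, -0.0, -1.0]]
contact_force: [0.1, 1.1, -2.7]
gripper_width: 0.647
grasp_force: 44.9
time: 6.52
tool_pos: [0.5385, -0.3047, 0.0358]
eef_rot: [[0.999, -0.051, 0.001], [-0.051, -0.999, -0.0], [0.001, 0.0, -1.0]]
contact_force: [-2.7, 0.1, 3.0]
gripper_width: 0.644
grasp_force: 45.7
```

```bash
python3 -m creep '[{"dx":0,"dy":0,"dz":0.003,"yaw":0,"claw":40},{"dx":0,"dy":0,"dz":0.006,"yaw":0,"claw":40},{"dx":0,"dy":0,"dz":0.009,"yaw":0,"claw":40},{"dx":0,"dy":0,"dz":0.009,"yaw":0,"claw":40},{"dx":0,"dy":0,"dz":0.009,"yaw":0,"claw":40}]'
python3 - <<'E'
from h import *
s2,im2=snap("side","s5")
cv2.imwrite("pics/s5c.png",cv2.resize(im2[190:340,270:450],None,fx=4,fy=4,interpolation=cv2.INTER_CUBIC))
E
```

```text
time: 6.93
tool_pos: [0.5383, -0.3047, 0.0335]
eef_rot: [[0.999, -0.051, 0.0], [-0.051, -0.999, -0.001], [0.0, 0.001, -1.0]]
contact_force: [-5.3, 1.1, 11.9]
gripper_width: 0.642
grasp_force: 46.9
```

View pics/s5c.png

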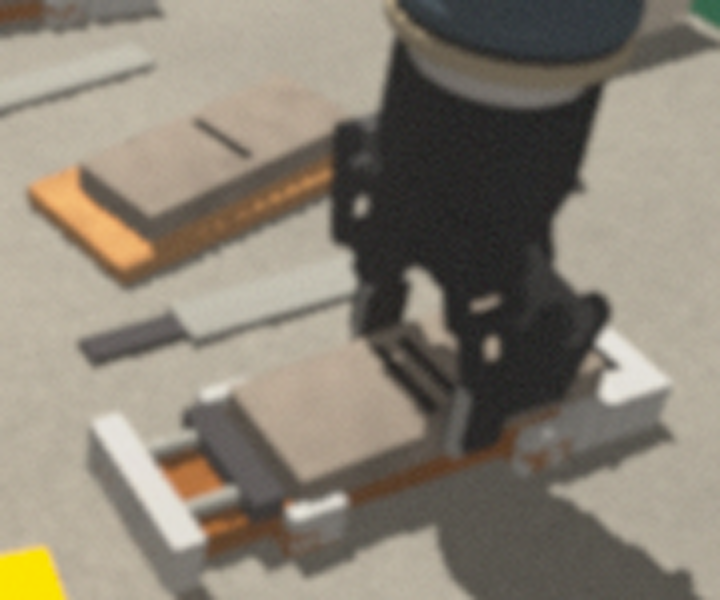

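The stone is tilted, with its near end low inside the jaw (crop 290,450) and its far end on the stop (crop 610,360). I'll push it back against the jaw.

```bash
python3 -m creep '[{"dx":-0.006,"dy":0,"dz":0,"yaw":0,"claw":40},{"dx":-0.012,"dy":0,"dz":0,"yaw":0,"claw":40},{"dx":-0.018,"dy":0,"dz":0,"yaw":0,"claw":40},{"dx":-0.024,"dy":0,"dz":0,"yaw":0,"claw":40},{"dx":-0.028,"dy":0,"dz":0,"yaw":0,"claw":40}]' 45
python3 -m creep '[{"dx":-0.006,"dy":0,"dz":0,"yaw":0,"claw":40},{"dx":-0.012,"dy":0,"dz":0,"yaw":0,"claw":40},{"dx":-0.016,"dy":0,"dz":0,"yaw":0,"claw":40},{"dx":-0.019,"dy":0,"dz":0,"yaw":0,"claw":40},{"dx":-0.019,"dy":0,"dz":0,"yaw":0,"claw":40}]'
```

```text
time: 7.4
tool_pos: [0.5325, -0.3042, 0.0334]
eef_rot: [[0.999, -0.05, 0.005], [-0.05, -0.999, -0.001], [0.005, 0.001, -1.0]]
contact_force: [7.4, -0.8, 1.9]
gripper_width: 0.641
grasp_force: 47.0
time: 7.82
tool_pos: [0.5274, -0.3039, 0.0332]
eef_rot: [[0.999, -0.049, 0.006], [-0.049, -0.999, -0.001], [0.006, 0.001, -1.0]]
contact_force: [8.3, -0.7, 0.1]
gripper_width: 0.645
grasp_force: 47.5
```

```bash
python3 -m creep '[{"dx":-0.004,"dy":0,"dz":0,"yaw":0,"claw":40},{"dx":-0.008,"dy":0,"dz":0,"yaw":0,"claw":40},{"dx":-0.012,"dy":0,"dz":0,"yaw":0,"claw":40},{"dx":-0.012,"dy":0,"dz":0.002,"yaw":0,"claw":40},{"dx":-0.012,"dy":0,"dz":0.005,"yaw":0,"claw":40}]'
python3 -m creep '[{"dx":0,"dy":0,"dz":0.003,"yaw":0,"claw":40},{"dx":0,"dy":0,"dz":0.006,"yaw":0,"claw":40},{"dx":0,"dy":0,"dz":0.009,"yaw":0,"claw":40},{"dx":0,"dy":0,"dz":0.012,"yaw":0,"claw":40},{"dx":0,"dy":0,"dz":0.012,"yaw":0,"claw":40}]'
```

```text
time: 8.23
tool_pos: [0.524, -0.3037, 0.0317]
eef_rot: [[0.999, -0.049, 0.006], [-0.049, -0.999, -0.001], [0.006, 0.001, -1.0]]
contact_force: [10.1, -1.0, 1.7]
gripper_width: 0.644
grasp_force: 48.6
time: 8.65
tool_pos: [0.5246, -0.3038, 0.0283]
eef_rot: [[0.999, -0.049, 0.007], [-0.049, -0.999, -0.002], [0.007, 0.001, -1.0]]
contact_force: [10.2, -1.2, 2.3]
gripper_width: 0.637
grasp_force: 48.9
```

```bash
python3 -m creep '[{"dx":0,"dy":0,"dz":0.004,"yaw":0,"claw":40},{"dx":0,"dy":0,"dz":0.008,"yaw":0,"claw":40},{"dx":0,"dy":0,"dz":0.01,"yaw":0,"claw":40},{"dx":0,"dy":0,"dz":0.01,"yaw":0,"claw":40},{"dx":0,"dy":0,"dz":0.01,"yaw":0,"claw":40}]'
python3 - <<'E'
from h import *
s2,im2=snap("side","s6");s,im=snap("wrist","w6")
cv2.imwrite("pics/b6.png",np.hstack([cv2.resize(im2[220:340,280:440],(400,300),interpolation=cv2.INTER_CUBIC),cv2.resize(im,(400,300))]))
E
```

```text
time: 9.07
tool_pos: [0.5247, -0.3039, 0.0279]
eef_rot: [[0.999, -0.049, 0.008], [-0.049, -0.999, -0.002], [0.008, 0.002, -1.0]]
contact_force: [3.0, 2.1, 30.5]
gripper_width: 0.639
grasp_force: 52.2
```

View pics/b6.png

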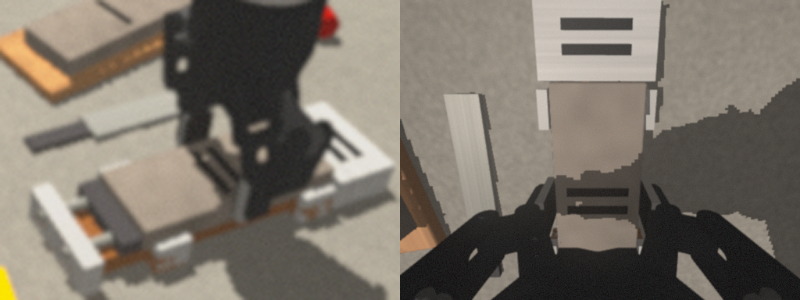

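The stone bottomed out on the floor (30 N up), and its far edge meets the stop at (600,82) in the right picture, strokes up. I'll ease off, open and retreat.

```bash
python3 -m creep '[{"dx":0,"dy":0,"dz":-0.004,"yaw":0,"claw":40},{"dx":0,"dy":0,"dz":-0.006,"yaw":0,"claw":58},{"dx":0,"dy":0,"dz":-0.006,"yaw":0,"claw":72},{"dx":0,"dy":0,"dz":-0.006,"yaw":0,"claw":80},{"dx":0,"dy":0,"dz":-0.006,"yaw":0,"claw":80}]'
python3 -m creep '[{"dx":0,"dy":0,"dz":0,"yaw":0,"claw":80},{"dx":0,"dy":0,"dz":-0.05,"yaw":0,"claw":80},{"dx":0,"dy":0,"dz":-0.15,"yaw":0,"claw":80},{"dx":0,"dy":0,"dz":-0.25,"yaw":0,"claw":80},{"dx":0,"dy":0,"dz":-0.37,"yaw":0,"claw":80}]'
python3 -m creep '[{"dx":0,"dy":0,"dz":-0.05,"yaw":0,"claw":80},{"dx":0,"dy":0,"dz":-0.1,"yaw":0,"claw":80},{"dx":0,"dy":0,"dz":-0.1,"yaw":0,"claw":80},{"dx":0,"dy":0,"dz":-0.1,"yaw":0,"claw":80}]'
python3 - <<'E'
from h import *
s2,im2=snap("side","s7");s,im=snap("wrist","w7")
cv2.imwrite("pics/b7.png",np.hstack([cv2.resize(im2[220:340,280:440],(400,300),interpolation=cv2.INTER_CUBIC),cv2.resize(im[40:280,140:400],(400,369),interpolation=cv2.INTER_CUBIC)[:300]]))
print(s["tool_pos"])
E
```

```text
time: 9.58
tool_pos: [0.5198, -0.3033, 0.0256]
eef_rot: [[0.999, -0.051, -0.002], [-0.051, -0.999, 0.001], [-0.002, -0.001, -1.0]]
contact_force: [0.6, 0.4, -0.2]
gripper_width: 0.941
grasp_force: 0.0
time: 10.0
tool_pos: [0.5195, -0.303, 0.137]
eef_rot: [[0.999, -0.05, -0.003], [-0.05, -0.999, 0.002], [-0.003, -0.001, -1.0]]
contact_force: [0.3, -0.0, 0.4]
gripper_width: 0.933
grasp_force: 0.0
time: 10.33
tool_pos: [0.5208, -0.3036, 0.1675]
eef_rot: [[0.999, -0.051, 0.001], [-0.051, -0.999, -0.0], [0.001, 0.0, -1.0]]
contact_force: [0.5, 0.2, -0.4]
gripper_width: 0.941
grasp_force: 0.0
[ 0.52026318 -0.3033529   0.1665952 ]
```

View pics/b7.png

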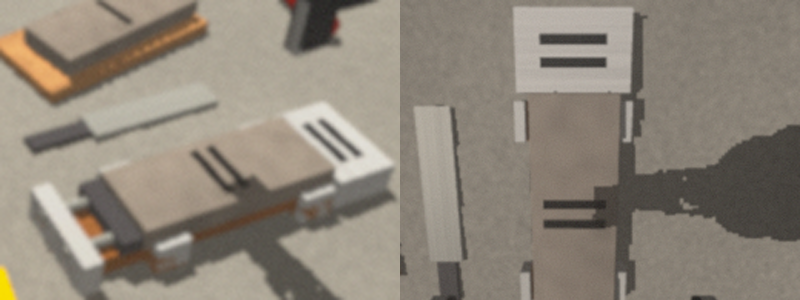

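Run:
```python
from h import *
s=read_state();c=cam("wrist",s)
g=cv2.GaussianBlur(cv2.imread("pics/w7.png"),(3,3),0).astype(float)
sx=260/400
for yc in(110,160,230,270):   # stone side edges, rows of the viewed crop
    y=int(40+yc*240/369);row=g[y];o=[]
    for xc in(530,620):
        x0=int(140+(xc-400)*sx);d=np.abs(np.diff(row[x0-6:x0+7],axis=0)).sum(1);o.append(x0-6+d.argmax()+.5)
    a,b=ray(c,(o[0],y),.032),ray(c,(o[1],y),.032);print(y,o,"width",np.linalg.norm((b-a)[:2]).round(4),"mid",((a+b)/2).round(4))
col=g[:,int(140+175*sx)];y0=int(40+93*240/369);d=np.abs(np.diff(col[y0-8:y0+9],axis=0)).sum(1);y=y0-8+d.argmax()+.5
S=np.array([.5991,-.3086]);
for z in(.032,.042):print("far edge",y,ray(c,(140+175*sx,y),z)[:2])
```

```text
111 [np.float64(220.5), np.float64(286.5)] width 0.061 mid [ 0.5892 -0.3082  0.032 ]
144 [np.float64(219.5), np.float64(281.5)] width 0.0593 mid [ 0.559  -0.3039  0.032 ]
189 [np.float64(225.5), np.float64(280.5)] width 0.0552 mid [ 0.514  -0.3041  0.032 ]
215 [np.float64(226.5), np.float64(278.5)] width 0.0537 mid [ 0.486  -0.3022  0.032 ]
far edge 99.5 [ 0.59930198 -0.30892451]
far edge 99.5 [ 0.59908617 -0.30887531]
```

The edges are too faint for a firm flatness check, so I'll feel the far end with closed fingertips. A home stone's top is at 32 mm, which means contact at TCP z of about 46 mm.

```bash
python3 -m creep '[{"dx":0.08,"dy":0,"dz":0.02,"yaw":0,"claw":0},{"dx":0.18,"dy":0,"dz":0.08,"yaw":0,"claw":0},{"dx":0.18,"dy":0,"dz":0.18,"yaw":0,"claw":0},{"dx":0.18,"dy":0,"dz":0.26,"yaw":0,"claw":0},{"dx":0.18,"dy":0,"dz":0.3,"yaw":0,"claw":0}]'
python3 -m creep '[{"dx":0,"dy":0,"dz":0,"yaw":0,"claw":0},{"dx":0,"dy":0,"dz":0.02,"yaw":0,"claw":0},{"dx":0,"dy":0,"dz":0.04,"yaw":0,"claw":0},{"dx":0,"dy":0,"dz":0.06,"yaw":0,"claw":0},{"dx":0,"dy":0,"dz":0.06,"yaw":0,"claw":0}]'
```

```text
time: 10.85
tool_pos: [0.5727, -0.3049, 0.0725]
eef_rot: [[0.999, -0.05, -0.006], [-0.05, -0.999, 0.003], [-0.006, -0.003, -1.0]]
contact_force: [-0.3, 0.5, -0.4]
gripper_width: 0.221
grasp_force: 0.0
time: 11.27
tool_pos: [0.5744, -0.3062, 0.059]
eef_rot: [[0.999, -0.05, -0.0], [-0.05, -0.999, 0.0], [-0.0, -0.0, -1.0]]
contact_force: [-1.3, 0.1, 0.5]
gripper_width: -0.003
grasp_force: 0.0
```

```bash
python3 -m creep '[{"dx":0,"dy":0,"dz":0.01,"yaw":0,"claw":0},{"dx":0,"dy":0,"dz":0.02,"yaw":0,"claw":0},{"dx":0,"dy":0,"dz":0.03,"yaw":0,"claw":0},{"dx":0,"dy":0,"dz":0.03,"yaw":0,"claw":0},{"dx":0,"dy":0,"dz":0.03,"yaw":0,"claw":0}]'
python3 -m creep '[{"dx":0,"dy":0,"dz":0.004,"yaw":0,"claw":0},{"dx":0,"dy":0,"dz":0.008,"yaw":0,"claw":0},{"dx":0,"dy":0,"dz":0.012,"yaw":0,"claw":0},{"dx":0,"dy":0,"dz":0.012,"yaw":0,"claw":0},{"dx":0,"dy":0,"dz":0.012,"yaw":0,"claw":0}]'
```

```text
time: 11.68
tool_pos: [0.5746, -0.3061, 0.0502]
eef_rot: [[0.999, -0.05, -0.0], [-0.05, -0.999, 0.0], [-0.0, -0.0, -1.0]]
contact_force: [0.1, -0.7, -0.9]
gripper_width: 0.004
grasp_force: 0.0
time: 12.1
tool_pos: [0.5746, -0.3062, 0.0466]
eef_rot: [[0.999, -0.05, -0.0], [-0.05, -0.999, 0.0], [-0.0, -0.0, -1.0]]
contact_force: [0.3, 0.2, -0.2]
gripper_width: -0.003
grasp_force: 0.0
```

There's no contact at 46.6 mm, so the far end is fully down. I'll retreat and hand in.

```bash
python3 -m creep '[{"dx":0,"dy":0,"dz":-0.1,"yaw":0,"claw":0},{"dx":0,"dy":0,"dz":-0.2,"yaw":0,"claw":0},{"dx":0,"dy":0,"dz":-0.3,"yaw":0,"claw":0},{"dx":0,"dy":0,"dz":-0.4,"yaw":0,"claw":0},{"dx":0,"dy":0,"dz":-0.4,"yaw":0,"claw":0}]'
python3 -m creep '[{"dx":0,"dy":0,"dz":0,"yaw":0,"claw":0},{"dx":0,"dy":0,"dz":0,"yaw":0,"claw":0}]'
python3 -c "from cell import *;print(hand_in())"
```

```text
time: 12.52
tool_pos: [0.5773, -0.3076, 0.1731]
eef_rot: [[0.999, -0.051, 0.008], [-0.051, -0.999, -0.004], [0.009, 0.003, -1.0]]
contact_force: [1.2, -1.2, -0.3]
gripper_width: -0.004
grasp_force: 0.0
time: 12.68
tool_pos: [0.5743, -0.306, 0.1664]
eef_rot: [[0.999, -0.05, -0.0], [-0.05, -0.999, 0.0], [-0.0, -0.0, -1.0]]
contact_force: [0.1, -0.6, -0.7]
gripper_width: -0.0
grasp_force: 0.0
the job is handed in; nothing more can be done
None
```

I put stone_two in bay_two, flat and strokes up, clamped between the jaw and the stop, and handed the job in at 12.7 s; the other two stones stayed where they were, and the hand-in gave no verdict.

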